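Hold the collection box unlocked

TASK

Take the key with the square black head from its hook on the key rail, push it fully home in the lock on the front deck of the grey collection box (its pins are sticky, so it may need a wiggle on the way in), then turn it a quarter turn clockwise, which raises the lid off its seat. The key springs back if let go, so keep hold of it: finish with the gripper still gripping the key, fully home and turned, so that I can get my fingers under the lid. Leave the other two keys hanging and do not disturb the cups, cartons and spoon.

Things in the scene. Friction and masses are not known exactly. Their poses are not given: they have to be found in the camera images.
- key_center (a point): Wanted key, 35 g, hanging upright from a hook: black plastic head 28 mm wide (y), 10 thick (x), from 18 mm above this point to 16 below; window 13 wide, from +13 to -1 mm. x runs through the thickness (parallel to the rail's x while it hangs), z up along the key. Grip the head's two side edges from above, closing along y. Point: on the key's axis.
- key_tip (a point): Lower end of that key's flat steel blade, 50 mm below key_center along the key, same axes. Blade 12 mm wide (y), 4 thick (x), 28 long; its last 6 mm are 10.5 x 2.6 mm. Above it, from 28 to 34 mm over the tip, a shoulder 22 x 8 mm. The blade is the same both ways round: it may enter the slot turned by half a turn.
- rack: Stainless key rail, fixed. Origin: middle of the underside of its 100 x 270 mm base. y along the rail, z up, x away from the hooks' ends. Bar (133 to 149 mm high) at x = 20 mm on posts at y = +-130 mm, knobs up to 156 mm. Three keys hang at about x = -12 mm on flat hooks at y = -95, 0, 95 mm, in any order.
- hook_end (a point): End of the rail's middle hook, at its top face, 140 mm above the table, 35 mm towards -x from the rail's origin; axes as the rail's. All three hooks are alike: 6 mm wide, 3 thick, run along x, and end here in a lip 4 mm above the top face. To take a key off, lift it about 7 mm (5 to 10), then draw it 40 mm or more along the rail's -x.
- lock_mouth (a point): Lock, on its vertical axis at the face of the brass plug, 102 mm above the table; barrel rim level with it, 29 mm across, 12 mm proud of the deck. Box axes: x from its front to the hinge, z up. Slot 13.6 x 5.4 mm, mouth chamfered 1.5 mm, long side along y at joint 0; turns with the plug. Key home: shoulder on the plug, tip 28 mm below, key_center 22 mm above this point.
- box: Grey steel box, fixed, 220 mm (x) by 260 (y); deck 90 mm above the table. Origin: middle of its underside. Lock 75 mm before the origin (-x), 35 mm behind the front face; lid begins 36 mm behind the lock, top at 96 mm, raised front edge at 108 mm. Pins held by dry friction reach into the slot from both wide sides, 9 and 17 mm deep: a straight push takes up to about 15 N, less after 1 mm wiggles.
- lock (a joint): Angle of the lock's plug, rad: 0 at the start, grows clockwise seen from above, stop at 1.70. A spring and the lid's weight turn it back when let go (0.03 N m at 0, 0.09 N m at a quarter turn). The blade has about 0.12 rad of play in the slot, so the plug lags the key by that much. It is to be turned by the key alone, once home.
- lid (a joint): Lid angle, rad, 0 shut. The turning plug lifts it by a cam (0.045 times the lock angle; at a quarter turn its front edge is 10 mm up); it sinks shut again with the plug.
- key_round_center (a point): Another key, to be left hanging: brass ring head 27 mm wide, round shank; total about 60 mm. Point in the middle of the ring.
- key_tri_center (a point): Another key, to be left hanging: steel wire head, a trapezium 17 mm wide above and 33 below, short flat blade; total about 50 mm. Point in the middle of the head.
- cup_a_center (a point): Closed clear fruit cup, 77 mm across, 70 mm high, loose on the table, on the robot's side of the box and rail. Point at half height. Leave alone.
- cup_b_center (a point): A like fruit cup, standing between the box and the rail. Leave alone.
- carton_a_center (a point): Milk carton 70 x 70 mm, 106 mm high, loose, on the robot's side. Point 50 mm up. Leave alone.
- carton_b_center (a point): A like milk carton, on the robot's side. Leave alone.
- spoon_grip (a point): Steel serving spoon 220 mm long lying on the table on the robot's side. Point on its handle. Leave alone.
There are look-alikes about, which are no part of the job. What is meant by the part that bears key_center is not pink, and is the smaller of those in its own colour.

How it is judged:
By the outcome, as a careful person would: the job done as asked, in the order asked, and still so for the second after the job is handed in, while the arm keeps its last pose, push and grip.
It also fails if it takes over 58 s, if anything falls off the work surface, if the arm or the gripper's body presses on something with over 40 N, if the wrist force passes 120 N, or if a joint passes its speed limit or range.

ROBOT

A 6-joint arm with a two-finger parallel gripper is mounted at the origin on the work surface. World frame = base frame: x ahead of the robot, y to its left, z up, the work surface at z = 0. Lengths are in mm, angles in rad, forces in N, time in s.
With the tool pointing down it reaches from about 375 to 975 mm from the base axis. Payload 3.8 kg.
Tool frame: the origin (TCP) lies between the finger pads; the fingertips stand 17 mm ahead of it and the grasp point (between the pads) lies 2 mm behind it (bot.tips_ahead is the z of the fingertips in the tool frame, in mm); z points along the fingers, y is the direction in which the jaws open and shut (so a half turn about z gives the same grasp; the last joint's range is limited). The gripper opens to 85 mm and grips with 20 to 120 N. Pads are 22 mm wide; open, the fingers measure 114 mm over their backs; the gripper's body (76 mm by 85 mm) begins 54 mm behind the grasp point. The pads swing forward as they close: fully open they stand 13 mm farther back than shut.
Start: joints at [-1.221, 0.264, 1.604, -0, 1.274, -0.037], TCP at [254.622, -625.128, 223.48] pointing down, gripper open.
Joint ranges: [-2.63, 2.63], [-0.94, 2.18], [0.31, 2.57], [-1.31, 4.45], [0, 2.66], [-2.55, 2.55]. Speed limits (rad/s): [2.57, 2.57, 3.14, 3.14, 3.14, 3.14].

INTERFACE

Orientations are given as a 3x3 rotation matrix whose columns are the frame's x, y, z axes.
In Python, from plant import bot, set_gripper, eyes, hand_in, status gives the robot as it stands. Calls block until the motion is done:
- bot.move_ptp(position, orientation): joint-space move of the TCP to a pose.
- bot.movel(position, frame=None, speed=150, guard=None): straight line of the TCP; frame=None keeps the orientation; speed is the mean speed in mm/s. With guard (N) it stops when the force on the tool has changed by that much, and returns True; else False.
- bot.set_joints(angles): joint-space move.
- set_gripper(opening, effort=None): finger opening in mm; effort is the grip in N (None keeps the last); returns when the fingers have stopped.
- bot.pause(seconds).
- bot.inverse_kinematics(position, orientation): joint angles nearest the present ones, or None.
- eyes.capture(name): name is "scene" or "top" or "wrist"; returns a dict with "frame" (384x512x3 uint8, red, green, blue), "z_map" (384x512 float32, mm along the optical axis (not along the pixel's ray), 0 where there is no reading), "fx", "fy", "cx", "cy" (pixels), "eye" and "rotation" of the camera in the world; the wrist camera has in their place "tool_from_camera" (4x4, takes a point from camera to tool coordinates, whose origin is the TCP and whose axes are the flange's). Camera axes: x right, y up, looking along -z (the intrinsics and any distortion apply to the point x, -y, -z); pixel columns grow to the right and rows downward; lengths in mm; the calibration is good to about 2 mm. A picture is of the moment at which its call begins: read the wrist's pose just before it.
A pose or a line that the arm cannot do raises bot.PlanningError and nothing moves.
- hand_in(): hands the job in, once; it reports no verdict.
Readings, each from a call of its own:
- status.read_clock(): time.
- status.read_joint_pos(): joint angles.
- status.read_joint_vel(): joint speeds.
- status.read_effort(): joint torques, N m.
- status.read_ee_pos(): TCP position.
- status.read_tool_rot(): TCP orientation.
- status.read_force(): force on the tool from outside, world axes, zero at the start.
- status.read_moment(): the same for the moment, N m.
- status.read_finger_gap(): finger opening in mm.
Only numpy, scipy, OpenCV 4.12 (cv2) and the standard library are available. Lean on these libraries where they do the work, as an engineer would, in place of code of your own. Each camera call takes 0.05 s, during which the arm holds its last target.

## Working session

There is one attempt and no reset: what is moved stays moved. The work goes in short steps, each a Python script; the robot and the scene stay as the last script left them, time stands still between calls to the robot, and variables do not carry over. Pictures are saved under pics/ and viewed, and the job is handed in when it is done.

```bash
ls; mkdir -p pics; cat > h.py <<'E'
import numpy as np, cv2
from plant import bot,set_gripper,eyes,hand_in,status
def cap(n,fn):
    p=np.array(status.read_ee_pos());R=np.array(status.read_tool_rot())
    c=eyes.capture(n)
    if 'tool_from_camera' in c:
        T=np.array(c['tool_from_camera']); c['rotation']=R@T[:3,:3]; c['eye']=p+R@T[:3,3]
    np.savez('pics/'+fn+'.npz',**c)
    cv2.imwrite('pics/'+fn+'.png',c['frame'][:,:,::-1]); return c
def cloud(c):
    z=np.asarray(c['z_map'],float);h,w=z.shape
    u,v=np.meshgrid(np.arange(w),np.arange(h))
    P=np.stack([(u-c['cx'])/c['fx']*z,-(v-c['cy'])/c['fy']*z,-z],-1)
    W=P@np.array(c['rotation']).T+np.array(c['eye']).ravel(); W[z==0]=np.nan
    return W
def crop(c,x0,y0,x1,y1,k,fn):
    cv2.imwrite('pics/'+fn+'.png',cv2.resize(c['frame'][y0:y1,x0:x1,::-1],None,fx=k,fy=k,interpolation=cv2.INTER_CUBIC))
E
python3 - <<'E'
from h import *
for n in ("scene","top"):
    c=cap(n,n+'0'); print({k:v for k,v in c.items() if k not in('frame','z_map')})
print(status.read_clock())
E
```

```text
pics
{'fx': 413.6597155873538, 'fy': 413.6597155873538, 'cx': 252.8995923204121, 'cy': 195.0497558473002, 'eye': array([1051.64851602,  286.75175713,  961.68695368]), 'rotation': array([[-0.50412318, -0.6998877 ,  0.50598125],
       [ 0.86352278, -0.41779717,  0.28244279],
       [ 0.0137193 ,  0.57931229,  0.81499022]])}
{'fx': 399.32233038430303, 'fy': 399.32233038430303, 'cx': 255.01724105483933, 'cy': 191.732101317004, 'eye': array([ 387.19654618,    4.04539724, 1152.72550472]), 'rotation': array([[ 0.02259051,  0.99216012, -0.1229145 ],
       [-0.99971039,  0.02343838,  0.0054563 ],
       [ 0.00829444,  0.12275564,  0.99240227]])}
0.1
```

View pics/scene0.png

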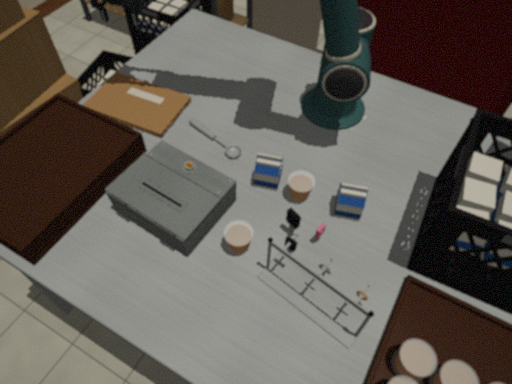

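View pics/top0.png

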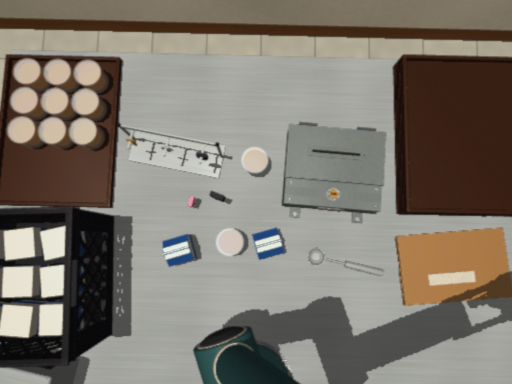

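```bash
python3 - <<'E'
from h import *
a=dict(np.load('pics/scene0.npz'));b=dict(np.load('pics/top0.npz'))
crop(a,240,190,390,350,5,'s_crop');crop(b,110,110,280,220,4.6,'t_crop')
W=cloud(a);V=cloud(b)
for p in [(293,217),(291,243),(321,231),(326,266),(362,295),(270,241),(370,314),(189,165)]: print('s',p,W[p[1],p[0]].round(0))
for p in [(202,155),(218,197),(194,201),(120,127),(229,157),(333,194),(168,149),(132,141)]: print('t',p,V[p[1],p[0]].round(0))
E
```

```text
s (293, 217) [518. 105.  91.]
s (291, 243) [614. 143. 143.]
s (321, 231) [493. 177.  49.]
s (326, 266) [626. 235. 145.]
s (362, 295) [645. 327. 138.]
s (270, 241) [637. 102. 151.]
s (370, 314) [682. 355. 155.]
s (189, 165) [ 518. -210.   98.]
t (202, 155) [604. 137. 144.]
t (218, 197) [502.  97.  94.]
t (194, 201) [494. 167.  47.]
t (120, 127) [674. 353. 141.]
t (229, 157) [632.  77.  -3.]
t (333, 194) [ 517. -210.   95.]
t (168, 149) [623. 230. 123.]
t (132, 141) [641. 325. 125.]
```

View pics/s_crop.png

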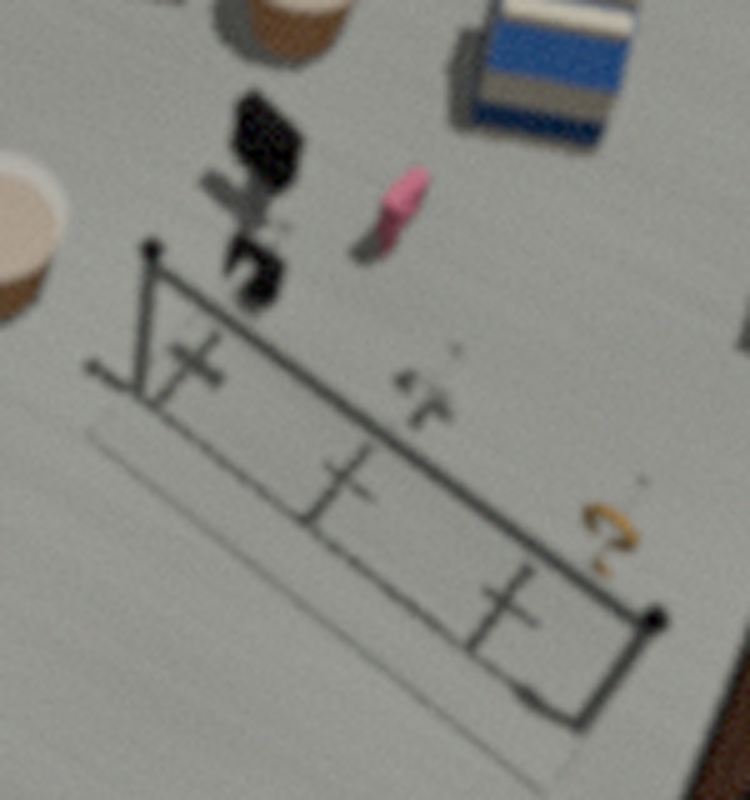

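View pics/t_crop.png

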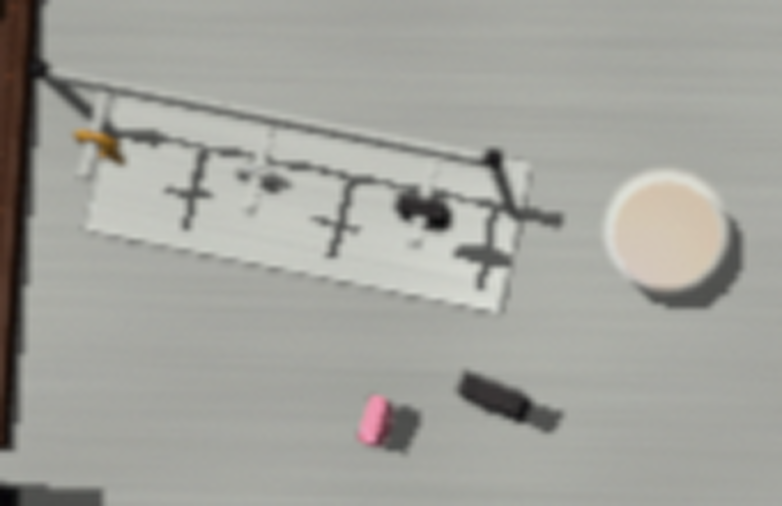

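Candidates for the wanted key:
- Black windowed head hanging on the right-hand hook: top (203,155), scene (291,243).
- Larger solid black block, free-standing: top (218,197), scene (293,217).
- Pink block: top (194,201), scene (321,231).
- Steel trapezium head: top (168,149).
- Brass ring: top (132,141).

I choose the smaller black one on the rail's -y hook. Next is a close wrist look at it.

```bash
python3 - <<'E'
from h import *
c=eyes.capture('wrist');print(np.array(c['tool_from_camera']).round(3),c['fx'],c['cx'],c['cy'])
a=-0.176
def rot(yaw): # tool down; y along (−sin,cos)
    y=np.array([-np.sin(yaw),np.cos(yaw),0]);z=np.array([0,0,-1.]);return np.stack([np.cross(y,z),y,z],1)
for k in (0,np.pi):
    for pos,yw in (((605,140,340),a),((518,-210,200),a),((518,-210,200),0),((518,-210,200),-1.7)):
        q=bot.inverse_kinematics(pos,rot(yw+k)); print(k,pos,yw,None if q is None else np.round(q,2))
E
```

```text
[[ 0.00000e+00  9.46000e-01  3.24000e-01  8.34050e+01]
 [ 1.00000e+00 -1.00000e-03  1.00000e-03 -3.55000e-01]
 [ 1.00000e-03  3.24000e-01 -9.46000e-01 -1.50232e+02]
 [ 0.00000e+00  0.00000e+00  0.00000e+00  1.00000e+00]] 289.76738289415437 259.13089005085067 191.48974951378952
0 (605, 140, 340) -0.176 [ 0.19  0.11  1.57 -0.    1.46 -1.21]
0 (518, -210, 200) -0.176 [-0.43  0.06  1.88 -0.    1.2  -1.82]
0 (518, -210, 200) 0 [-0.43  0.06  1.88 -0.    1.2  -2.  ]
0 (518, -210, 200) -1.7 [-0.43  0.06  1.88 -0.    1.2  -0.3 ]
3.141592653589793 (605, 140, 340) -0.176 [ 0.19  0.11  1.57 -0.    1.46  1.93]
3.141592653589793 (518, -210, 200) -0.176 [-0.43  0.06  1.88 -0.    1.2   1.32]
3.141592653589793 (518, -210, 200) 0 [-0.43  0.06  1.88 -0.    1.2   1.14]
3.141592653589793 (518, -210, 200) -1.7 None
```

```bash
cat >> h.py <<'E'
def rot(yaw):
    y=np.array([-np.sin(yaw),np.cos(yaw),0]);z=np.array([0,0,-1.]);return np.stack([np.cross(y,z),y,z],1)
E
python3 - <<'E'
from h import *
bot.move_ptp((520,-205,230),rot(-0.06)); print(status.read_clock())
c=cap('wrist','w_lock')
bot.move_ptp((585,150,240),rot(-0.176)); print(status.read_clock())
c=cap('wrist','w_key')
for n in('w_lock','w_key'):
    d=dict(np.load(f'pics/{n}.npz')); cv2.imwrite(f'pics/{n}_b.png',cv2.resize(d['frame'][:,:,::-1],None,fx=1.5,fy=1.5,interpolation=cv2.INTER_CUBIC))
E
```

```text
1.9583
3.3583
```

View pics/w_lock_b.png

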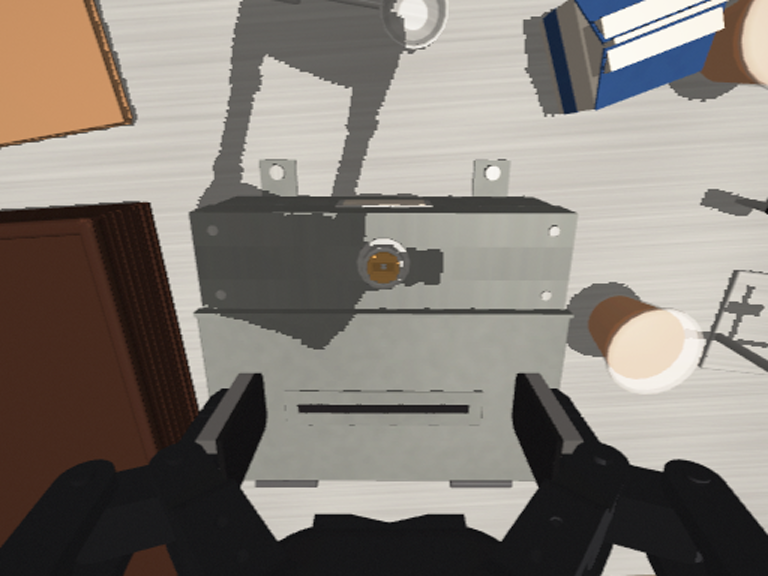

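View pics/w_key_b.png

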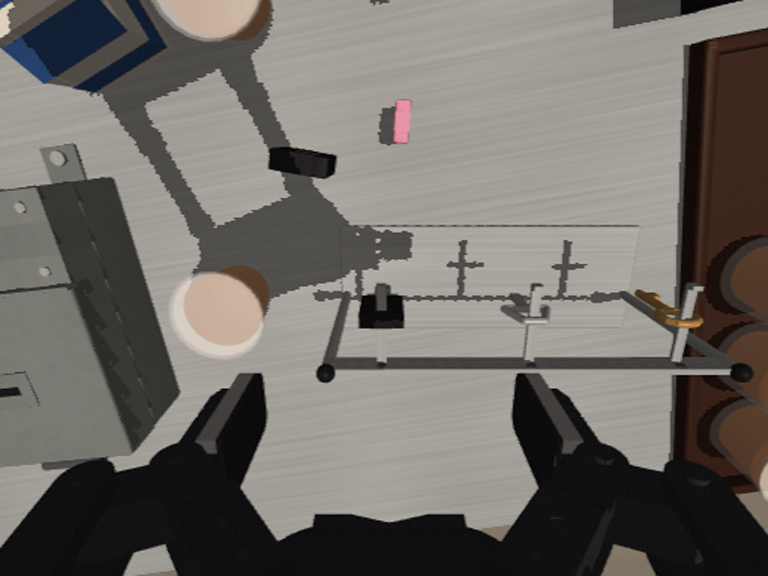

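The wrist picture shows the wanted black head at about (381,312), with the hook end through its window at (381,290). The decoy block is at (302,161). In the lock picture the brass plug is at (383,266). Next I'll measure both poses.

```bash
python3 - <<'E'
from h import *
d=dict(np.load('pics/w_key.npz'));W=cloud(d);f=d['frame'].astype(int)
# key: dark pixels in region with z>100
m=np.zeros(f.shape[:2],bool);m[185:222,235:275]=1
k=m&(f.max(2)<60)&(W[...,2]>100)
P=W[k];print('key',len(P),P.min(0).round(1),P.max(0).round(1),np.median(P,0).round(1))
top=P[P[:,2]>141];print('top',len(top),top.mean(0).round(1));
r=cv2.minAreaRect(top[:,:2].astype(np.float32));print(r)
# bar: fit
z=W[...,2];b=(z>128)&(z<165)&(f.max(2)<140)
b[:236]=0;b[:, :222]=0;b[250:]=0;b[:,485:]=0
Q=W[b];v=np.linalg.svd(Q[:,:2]-Q[:,:2].mean(0),full_matrices=0)[2][0];v*=np.sign(v[1])
print('bar',len(Q),Q.mean(0).round(1),'yaw',-np.arctan2(v[0],v[1]))
for p in ((217,249),(494,248)):
    s=W[p[1]-3:p[1]+4,p[0]-3:p[0]+4].reshape(-1,3);s=s[s[:,2]>135];print('knob',np.median(s,0).round(1))
for (x0,x1,y0,y1) in ((250,259,188,197),(350,362,188,200),(455,468,188,200)):
    s=W[y0:y1,x0:x1].reshape(-1,3);s=s[s[:,2]>125];print('hook',s[:,:].min(0).round(1),np.median(s,0).round(1))
d=dict(np.load('pics/w_lock.npz'));W=cloud(d);f=d['frame'].astype(int)
br=(f[...,0]-f[...,2]>50)&(W[...,2]>92);br[:160]=0;br[200:]=0;br[:,:230]=0;br[:,290:]=0
Q=W[br];print('brass',len(Q),Q.min(0).round(1),Q.max(0).round(1),Q.mean(0).round(1))
ring=(W[...,2]>97)&(W[...,2]<108);ring[:150]=0;ring[198:]=0;ring[:,:225]=0;ring[:,285:]=0
Q=W[ring];print('ring',len(Q),Q.min(0).round(1),Q.max(0).round(1),cv2.minEnclosingCircle(Q[:,:2].astype(np.float32)))
# box edge: deck+lid z>80
bx=(W[...,2]>84)&(W[...,2]<115);bx[:130]=0;bx[325:]=0;bx[:,:110]=0;bx[:,400:]=0
Q=W[bx];r=cv2.minAreaRect(Q[:,:2].astype(np.float32));print('box',r)
crop(d,215,140,300,200,9,'lockc');d=dict(np.load('pics/w_key.npz'));crop(d,205,170,300,260,8,'keyc')
E
```

```text
key 567 [584.5 127.3 100.2] [612.6 155.  146.5] [602.7 141.  143.6]
top 325 [604.8 140.8 144.5]
((597.21240234375, 141.89854431152344), (26.829425811767578, 26.973648071289062), 79.5041732788086)
bar 2230 [653.2 231.5 141.1] yaw -0.1746120304667302
knob [629.9 101.7 154.5]
knob [674.6 353.6 153.5]
hook [583.3 140.7 138.2] [585.7 144.4 140.6]
hook [599.8 233.3 136.5] [605.2 236.6 139.9]
hook [616.6 326.8 136.6] [621.1 329.4 139.9]
brass 303 [ 506.8 -219.3   93.7] [ 527.9 -198.   103.5] [ 517.3 -209.2  101.1]
ring 566 [ 503.2 -222.4   97. ] [ 531.1 -194.8  103.7] ((516.9528198242188, -208.5839080810547), 14.375679969787598)
box ((594.9002685546875, -213.37403869628906), (266.270751953125, 226.22422790527344), 86.2328109741211)
```

View pics/lockc.png

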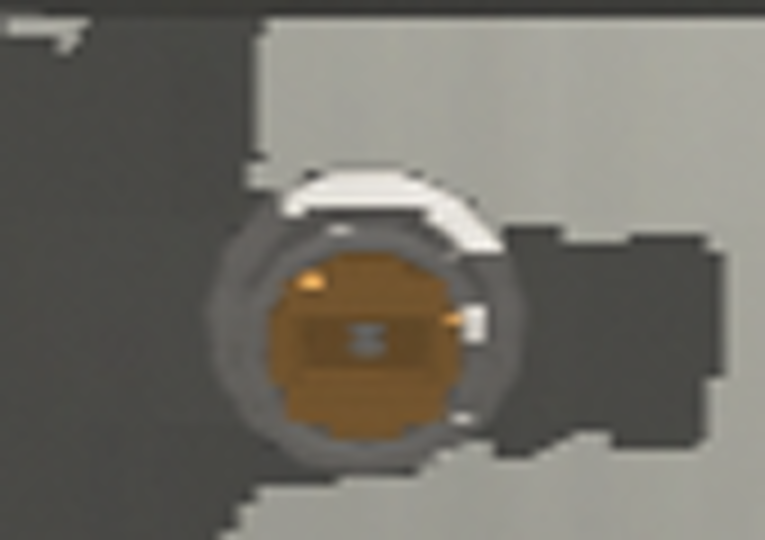

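View pics/keyc.png

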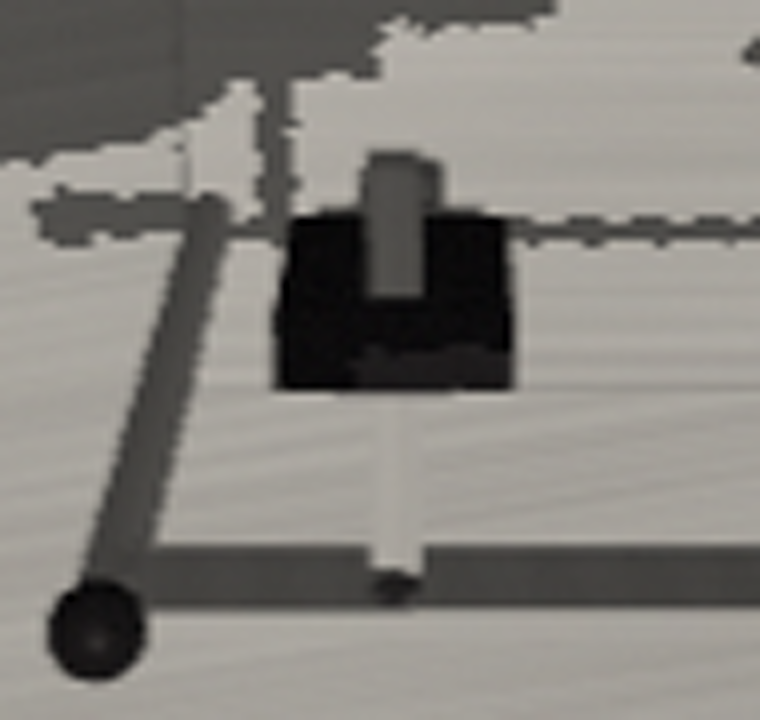

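```bash
python3 - <<'E'
from h import *
yw=-0.175;R=rot(yw);k=np.array([604.8,140.6,0]);ux=np.array([np.cos(yw),np.sin(yw),0])
set_gripper(52,70)
bot.movel(k+[0,0,200],R,speed=150)
print(status.read_finger_gap(),status.read_clock())
g=bot.movel(k+[0,0,135],speed=70,guard=6);print('guard',g,status.read_ee_pos(),status.read_force())
if not g:
    set_gripper(20,70);print('gap',status.read_finger_gap(),np.round(status.read_force(),2))
    cap('wrist','w_grip');crop(dict(np.load('pics/w_grip.npz')),150,140,370,300,3.5,'w_grip_c')
print(status.read_clock())
E
```

```text
52.00230041102548 4.2917
guard False [605.3531269  140.67648414 135.64599204] [1.33252131 0.20148572 0.04851389]
gap 20.04662750723971 [1.37 0.14 1.5 ]
5.875
```

View pics/w_grip_c.png

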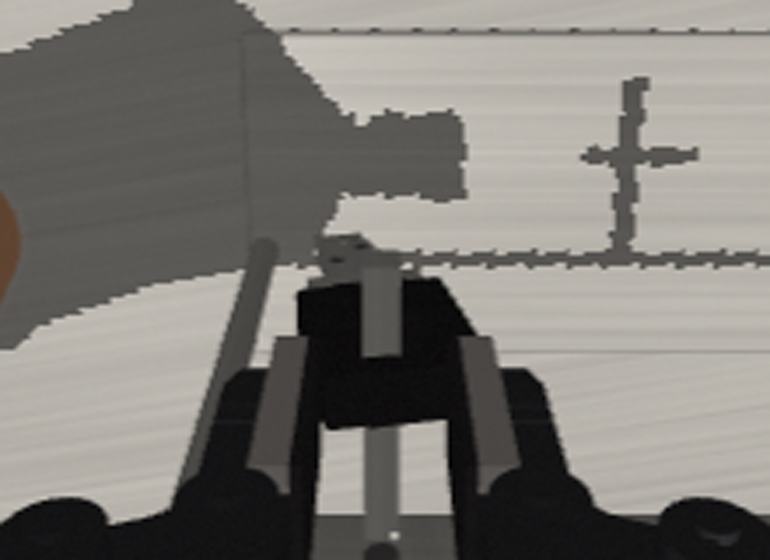

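```bash
python3 - <<'E'
from h import *
d=dict(np.load('pics/w_grip.npz'));W=cloud(d)
p=np.array(status.read_ee_pos())
yw=-0.175;L=(W-p)@np.stack([[np.cos(yw),np.sin(yw),0],[-np.sin(yw),np.cos(yw),0],[0,0,1]],1)
L=L-[0,0,0]
for v in range(212,272,4):
    print(v,' '.join('%3d,%3d,%3d'%tuple(L[v,u]) if np.isfinite(L[v,u,0]) else '---' for u in range(220,302,8)))
E
```

```text
212  36,-41,-135  30,-31,-120  34,-23,-129  -1,-10,-45  -1, -4,-45 -21,  0,  3  34,  9,-129  34, 18,-129  35, 26,-130  35, 34,-130  34, 43,-129
216  30,-37,-111  33,-30,-115  39,-23,-130  -1,-10,-38  -1, -4,-38 -21,  0,  7  39,  9,-130  38, 18,-129  38, 26,-128  39, 34,-129  39, 43,-130
220  29,-36,-98  44,-32,-130  43,-23,-128  -3, -9,-26  -3, -4,-26 -19,  0,  8  -4,  6,-23  -4, 11,-24  43, 26,-129  43, 35,-129  43, 43,-128
224  29,-35,-89  47,-32,-128  -4,-14,-18  -4, -9,-17  -4, -4,-17 -14,  0,  3  -4,  6,-18  -3, 11,-19  48, 26,-130  48, 35,-129  48, 43,-130
228  30,-34,-83  53,-32,-130  -3,-14,-13  -4, -9,-12  -4, -4,-12 -12,  0,  3  -4,  5,-12  -4, 10,-12  53, 26,-129  53, 35,-130  53, 44,-130
232  29,-33,-74  58,-32,-129  -1,-14,-12  -3, -8, -7  -2, -4, -9  -9,  0,  3  -1,  5,-11  -3, 10, -8  -4, 15, -6  57, 35,-129  58, 44,-130
236  30,-32,-67  63,-33,-131 -11,-11, 11  -4, -8, -1  -1, -4, -7  -8,  0,  5   0,  5,-10  -3, 10, -3 -11, 13, 11  62, 35,-130  63, 44,-130
240  30,-31,-62 -11,-15, 16 -11,-11, 16  -4, -8,  2  -4, -3,  2  -5,  0,  4   3,  5,-10  -5,  9,  4 -11, 13, 15  
[... 286 characters left out ...]
 -7, 21, 17
252  -8,-19, 22 -11,-14, 28 -10,-10, 27  -2, -7, 12  -1, -3, 11   0,  0,  9   0,  5,  7   0,  9,  7 -11, 12, 27 -11, 16, 27  -7, 20, 21
256  -7,-19, 24 -11,-14, 31 -12,-10, 32   0, -7, 11   1, -3, 10   2,  0,  9   2,  5,  8   2,  9,  8 -11, 11, 31 -11, 15, 32  -6, 20, 23
260  -7,-18, 28 -11,-13, 35 -11,-10, 34   3, -8, 11   4, -3, 10   4,  0,  9   5,  5,  7  96, 19,-136 -11, 11, 35 -11, 15, 34  -7, 20, 28
264  -7,-18, 32 -10,-13, 37 -11,-10, 38 101,-16,-136 101, -7,-135  10,  0,  4 100, 10,-134 101, 19,-135 -12, 11, 39 -12, 14, 39  -7, 19, 31
268  -7,-17, 35 -11,-13, 41 -11, -9, 40 106,-16,-135 107, -7,-136  13,  0,  4 106, 10,-135 107, 19,-136 -11, 11, 42 -11, 14, 41  -7, 19, 35
```

```bash
python3 - <<'E'
from h import *
print(bot.tips_ahead, status.read_ee_pos(), status.read_finger_gap(), np.round(status.read_tool_rot(),3).tolist(), np.round(status.read_joint_pos(),4))
d=dict(np.load('pics/w_key.npz'));W=cloud(d)
p=np.array([585,150,240]);yw=-0.175;L=(W-p)@np.stack([[np.cos(yw),np.sin(yw),0],[-np.sin(yw),np.cos(yw),0],[0,0,1]],1)
for v in range(244,300,6): print(v,L[v,168].round(),L[v,173].round(),L[v,345].round())
E
```

```text
17.0 [605.25516254 140.5982549  135.51665475] 20.056082105835355 [[-0.985, 0.174, 0.001], [0.174, 0.985, 0.0], [-0.001, 0.0, -1.0]] [ 1.8820e-01  2.3070e-01  1.8131e+00 -1.0000e-04  1.0966e+00 -1.2075e+00]
244 [ 134. -139. -240.] [ 134. -132. -240.] [ 53.  81. -94.]
250 [-11. -45.  26.] [-10. -43.  25.] [-9. 42. 23.]
256 [-11. -43.  32.] [ -7. -43.  25.] [-6. 42. 24.]
262 [ -9. -43.  34.] [ -5. -43.  27.] [-3. 42. 24.]
268 [ -7. -43.  35.] [ -1. -43.  26.] [nan nan nan]
274 [ -4. -43.  36.] [  1. -43.  28.] [ 2. 42. 26.]
280 [ -0. -43.  35.] [  4. -43.  29.] [ 5. 42. 28.]
286 [  1. -43.  37.] [  7. -43.  30.] [ 8. 42. 29.]
292 [  5. -43.  37.] [ 10. -43.  31.] [11. 42. 29.]
298 [  6. -43.  39.] [ 233. -142. -241.] [ 233.  139. -240.]
```

The gap closed to 20 mm and the depth map puts the fingertips about 26 mm farther back than stated. The pads closed above the head. I'll reopen and look again.

```bash
python3 - <<'E'
from h import *
set_gripper(52,70);bot.pause(0.3)
c=cap('wrist','w_re');crop(c,150,140,370,300,3.5,'w_re_c')
W=cloud(c);p=np.array(status.read_ee_pos())
yw=-0.175;L=(W-p)@np.stack([[np.cos(yw),np.sin(yw),0],[-np.sin(yw),np.cos(yw),0],[0,0,1]],1)
for v in range(212,272,4):
    print(v,' '.join('%3d,%3d,%3d'%tuple(L[v,u]) if np.isfinite(L[v,u,0]) else '---' for u in range(212,310,8)))
print(status.read_clock(),status.read_force())
E
```

```text
212  37,-49,-135  37,-41,-135  31,-31,-122  34,-23,-129  34,-15,-128   0, -4,-46   0,  1,-46  34,  9,-129  34, 18,-130  34, 26,-129  33, 34,-127  34, 42,-128  34, 51,-128
216  41,-49,-134  41,-41,-134  33,-30,-116  39,-23,-129  38,-15,-128  -1, -4,-38 -21,  0,  8  38,  9,-129  39, 18,-130  39, 26,-129  39, 34,-129  38, 43,-128  38, 51,-128
220  45,-50,-134  30,-36,-101  43,-32,-129  43,-23,-129  -3, -9,-27  -3, -4,-26 -19,  0,  8  -3,  6,-26  -3, 11,-27  43, 26,-129  43, 35,-129  43, 43,-128  43, 51,-128
224  51,-50,-135  29,-35,-90  48,-32,-129  48,-24,-129  -4, -9,-17  -4, -4,-18 -15,  0,  5  -4,  6,-17  -3, 11,-19  48, 26,-128  48, 35,-129  48, 43,-129  48, 52,-129
228  56,-51,-136  29,-34,-81  53,-32,-130  53,-24,-129  -3, -9,-14  -4, -4,-12 -12,  0,  5  -3,  5,-13  -3, 10,-13  -3, 15,-14  53, 35,-129  53, 44,-130  52, 52,-128
232  60,-51,-134  30,-33,-74  57,-32,-129  56,-24,-127  -4, -8, -7  -3, -3, -8 -10,  0,  5  -3,  5, -8  -4, 10, -7  -3, 15, -8  57, 35,-128  57, 44,-128  57, 52,-129
236  64,-51,-133  30,-32,-68  62,-33,-128  62,-24,-129  -3, -8, -3  -3, -3, -3  -7,  0,  4 
[... 748 characters left out ...]
0  90,-43,-135  90,-34,-135  90,-25,-134   1, -7, 10   1, -3,  9   1,  0, 10   2,  5,  9   2,  9,  9   2, 14,  8  89, 37,-133  90, 46,-134   0, 26, 14
260   2,-25, 12  96,-43,-135  95,-34,-135  96,-25,-135   3, -8, 10   4, -3, 10   4,  0, 10   5,  5,  9   4,  9,  9   5, 14,  8  95, 37,-135  95, 46,-135   1, 26, 15
264   5,-25, 12 101,-44,-136 101,-35,-135 101,-25,-135 100,-16,-135 101, -7,-135  10,  0,  4 101, 10,-136 101, 19,-135 101, 28,-135 101, 37,-135 100, 46,-134   3, 26, 15
268   7,-25, 13 106,-44,-135 106,-35,-135 106,-26,-136 106,-16,-135 105, -7,-134  13,  0,  3 106, 10,-135 106, 19,-134 105, 28,-134 106, 38,-135 106, 47,-135   5, 26, 15
6.6333 [-0.25282024 -0.49465579  0.03436174]
```

View pics/w_re_c.png

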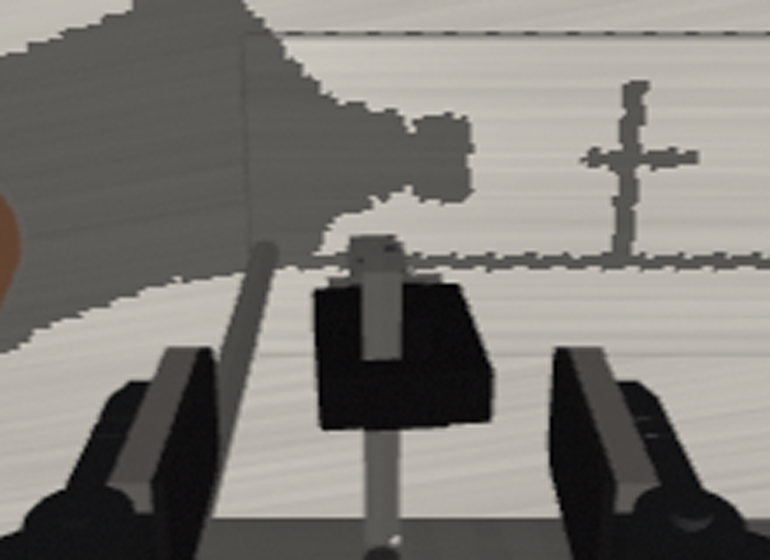

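```bash
python3 - <<'E'
from h import *
yw=-0.175;ux=np.array([np.cos(yw),np.sin(yw),0]);uy=np.array([-np.sin(yw),np.cos(yw),0])
p=np.array(status.read_ee_pos());R=rot(yw)
t=p+1.0*ux+2.0*uy
bot.movel(t,R,speed=40)
t[2]=108
g=bot.movel(t,speed=50,guard=6);print('guard',g,np.round(status.read_ee_pos(),1),np.round(status.read_force(),1))
if not g:
    set_gripper(24,70);print('gap',status.read_finger_gap(),np.round(status.read_force(),2))
    c=cap('wrist','w_g2');crop(c,150,140,370,300,3.5,'w_g2_c')
print(status.read_clock())
E
```

```text
guard False [606.1 142.4 107.8] [ 0.3 -0.2  0. ]
gap 26.822867721682957 [-0.15 -0.04  2.7 ]
7.9667
```

View pics/w_g2_c.png

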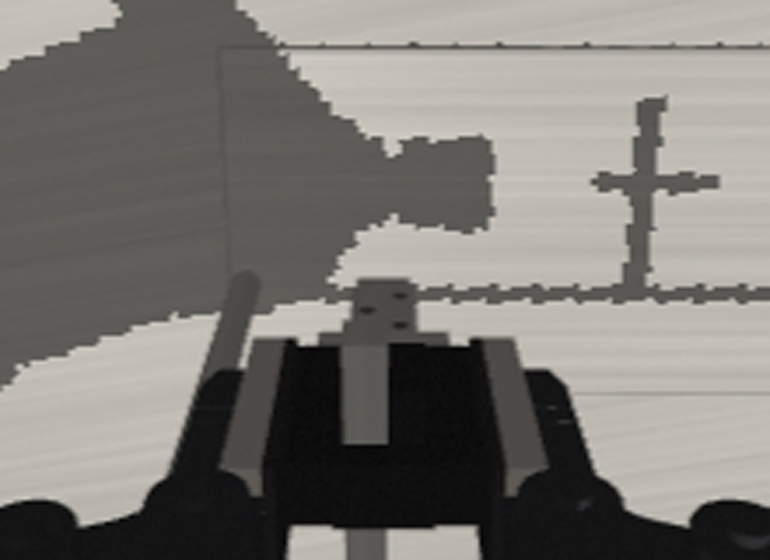

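Now the key is held: gap 26.8 mm, with the head between the pads and the blade straight below. Next I'll lift and draw it off.

```bash
python3 - <<'E'
from h import *
yw=-0.175;ux=np.array([np.cos(yw),np.sin(yw),0])
p=np.array(status.read_ee_pos())
p[2]+=7.5;bot.movel(p,speed=30);print(np.round(status.read_ee_pos(),1),np.round(status.read_force(),2),status.read_finger_gap())
g=bot.movel(p-52*ux,speed=60,guard=8);print(g,np.round(status.read_ee_pos(),1),np.round(status.read_force(),2),status.read_finger_gap())
c=cap('wrist','w_off');crop(c,130,130,390,330,3,'w_off_c')
print(status.read_clock())
E
```

```text
[606.8 142.5 116.5] [ 0.42 -0.67 -1.28] 26.942736160511412
False [555.9 151.6 116.5] [1.05 0.02 0.39] 26.684946040932473
9.4583
```

View pics/w_off_c.png

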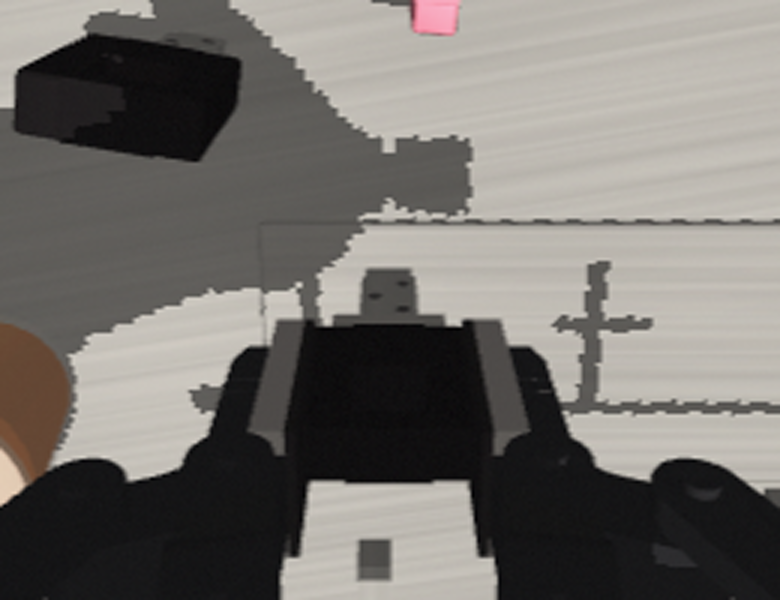

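```bash
python3 - <<'E'
from h import *
p=np.array(status.read_ee_pos());p[2]=220
bot.movel(p,speed=200)
bot.move_ptp((517,-208.6,200),rot(-0.062))
c=cap('wrist','w_ab')
cv2.imwrite('pics/w_ab_b.png',cv2.resize(c['frame'][100:384,120:400,::-1],None,fx=2.8,fy=2.8,interpolation=cv2.INTER_CUBIC)[:600])
T=np.array(c['tool_from_camera']);R=np.array(status.read_tool_rot());P=np.array(status.read_ee_pos())
L=(cloud(c)-P)@R   # tool coords
np.save('pics/L.npy',L)
print(P.round(1),status.read_clock(),status.read_finger_gap())
for v in range(214,300,3):
    print(v,' '.join('%3d,%3d,%3d'%tuple(L[v,u]) if np.isfinite(L[v,u,0]) else '---' for u in range(228,290,6)))
E
```

```text
[ 517.3 -207.5  199.8] 11.5333 26.48370637759698
214 -28,-30,110 -28,-24,111 -28,-18,110 -28,-12,110 -28, -6,110 -27,  0,109 -27,  4,109 -27, 10,108 -28, 16,109 -28, 22,110 -27, 28,109
217 -31,-30,110 -31,-24,110 -31,-18,110 -31,-12,110 -31, -6,110 -31,  0,110 -31,  5,110 -32, 10,112 -31, 16,110 -31, 22,109 -31, 28,109
220 -33,-30,108 -34,-24,109 -33,-18,109 -34,-12,109   1, -4, 30   2,  0, 29   1,  3, 30 -33, 10,108 -34, 16,109 -34, 22,110 -34, 28,109
223 -34,-29,102 -33,-23,102 -34,-18,102 -34,-12,103   2, -4, 24   2,  0, 24   2,  3, 24 -34, 10,103 -34, 16,103 -34, 22,102 -34, 27,102
226 -36,-29,101 -36,-23,100 -36,-18,101 -36,-12,100   2, -4, 19   2,  0, 19   2,  3, 20 -37, 10,101 -36, 16,100 -37, 22,101 -36, 27,101
229 -41,-29,103 -40,-24,103 -41,-18,104 -41,-12,103   2, -4, 14   2,  0, 15   2,  3, 15 -41, 10,104 -41, 16,104 -41, 22,104 -40, 28,102
232 -44,-30,103 -44,-24,104 -44,-18,104 -44,-12,104   2, -4, 11   2,  0, 11   2,  3, 11 -44, 10,103 -44, 16,104 -44, 22,103 -44, 28,104
235 -47,-30,102 -48,-24,105 -47,-18,104   4, -7,  3   4, -4,  2   4,  0,  3   4,  3,  3   4,  6,  2
[... 2219 characters left out ...]
5,-13,-45  -1,-11,-36  -1, -8,-36  -1, -5,-36  -2, -3,-35  -1,  0,-36  -2,  2,-35  -2,  5,-35  -1,  8,-35  -1, 10,-36  -2, 13,-35
289   2,-13,-44  -3,-11,-35  -3, -8,-36  -3, -6,-36  -2, -3,-36  -3,  0,-35  -3,  2,-36  -3,  5,-35  -4,  8,-35  -3, 10,-35  -2, 13,-36
292   2,-13,-45 -113,-26,102 -113,-19,102 -113,-13,103 -112, -7,102 -113,  0,103 -112,  5,101 -113, 11,102 -113, 17,102 -113, 24,102  -3, 13,-37
295   0,-13,-45 -117,-26,103 -117,-19,103 -117,-13,102 -117, -7,102 -117,  0,103 -116,  5,102 -117, 11,103 -117, 17,102 -118, 24,104  -5, 13,-37
298   0,-13,-45 -121,-26,103 -122,-20,104 -121,-13,103 -121, -7,103 -121,  0,103 -121,  5,103 -121, 11,103 -121, 17,103 -122, 24,104  -6, 13,-38
```

View pics/w_ab_b.png

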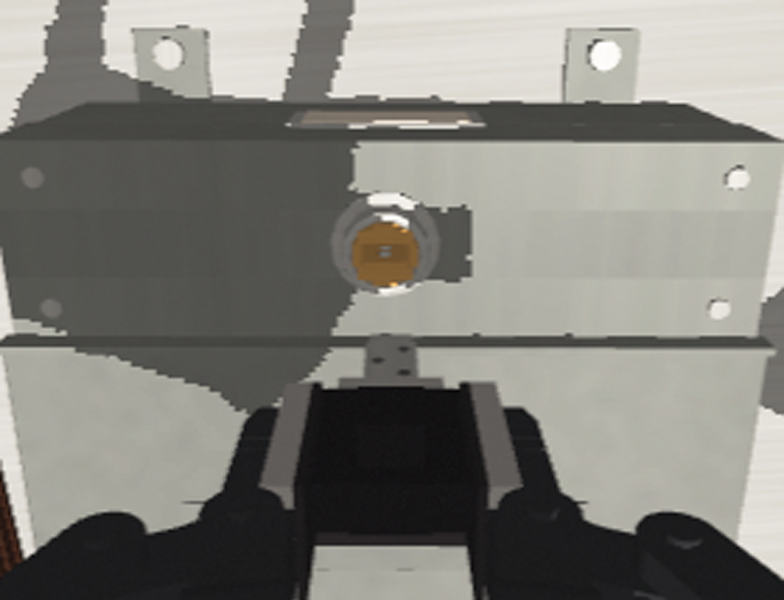

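```bash
python3 - <<'E'
from h import *
d=dict(np.load('pics/w_ab.npz'));W=cloud(d);L=np.load('pics/L.npy')
for v in range(221,234,2):
    u=np.where((np.abs(L[v,:,0]-2)<2.5)&(L[v,:,2]>5)&(L[v,:,2]<35))[0];print(v,u.min(),u.max(),L[v,u,1].min().round(2),L[v,u,1].max().round(2),np.nanmedian(L[v,u,0]).round(2))
bl=(np.abs(L[...,0]-2)<2.5)&(L[...,2]>11)&(L[...,2]<27);print('blade x by z',np.polyfit(L[bl][:,2],L[bl][:,0],1), np.median(L[bl],0))
hd=(np.abs(L[...,0])<7)&(L[...,2]<-33)&(L[...,2]>-38)&(np.abs(L[...,1])<13);print('head top y',L[hd].min(0),L[hd].max(0))
f=d['frame'].astype(int)
br=(f[...,0]-f[...,2]>40)&(W[...,2]>92);br[:170]=0;br[210:]=0;br[:,:235]=0;br[:,282:]=0
Q=W[br];print('brass',len(Q),((Q.min(0)+Q.max(0))/2).round(1),Q.mean(0).round(1),(Q.max(0)-Q.min(0)).round(1))
ring=(W[...,2]>98.5)&(W[...,2]<106);ring[:160]=0;ring[210:]=0;ring[:,:230]=0;ring[:,285:]=0
Q=W[ring];print('ring',len(Q),Q.min(0).round(1),Q.max(0).round(1),cv2.minEnclosingCircle(Q[:,:2].astype(np.float32)))
# deck/lid edge yaw: lid front line
pts=[]
for u in range(130,380,4):
    col=W[205:250,u];i=np.where(col[:,2]>103)[0]
    if len(i): pts.append(col[i[0],:2])
pts=np.array(pts);pl=np.polyfit(pts[:,1],pts[:,0],1);print('lid edge yaw',-np.arctan(pl[0]),len(pts),np.std(pts[:,0]-np.polyval(pl,pts[:,1])))
d=dict(np.load('pics/w_lock.npz'));W=cloud(d);pts=[]
for u in range(140,370,4):
    col=W[190:225,u];i=np.where(col[:,2]>103)[0]
    if len(i): pts.append(col[i[0],:2])
pts=np.array(pts);pl=np.polyfit(pts[:,1],pts[:,0],1);print('lid edge yaw',-np.arctan(pl[0]),len(pts),np.std(pts[:,0]-np.polyval(pl,pts[:,1])))
crop(dict(np.load('pics/w_ab.npz')),235,165,285,235,10,'slot')
E
```

```text
221 252 267 -4.65 5.48 1.89
223 251 268 -5.19 6.01 2.47
225 251 268 -5.1 5.96 2.62
227 251 268 -5.03 5.87 2.45
229 251 268 -4.93 5.77 2.5
231 250 269 -5.52 6.33 2.59
233 250 269 -5.41 6.2 2.51
blade x by z [-0.00311694  2.58227812] [ 2.51735158  0.7144602  18.22898402]
head top y [ -6.71874053 -12.99558798 -37.74022101] [  6.99119984  12.99992386 -33.04664971]
brass 387 [ 517.7 -209.2   97.8] [ 517.3 -209.2  101. ] [21.7 20.3 11.5]
ring 676 [ 502.9 -223.    98.5] [ 531.6 -194.7  103.6] ((517.0800170898438, -208.5487060546875), 14.573830604553223)
lid edge yaw -0.06111714485474102 26 3.5172013770561135Traceback (most recent call last):
  File "<stdin>", line 22, in <module>
IndexError: too many indices for array: array is 1-dimensional, but 2 were indexed
```

Key pose in the tool: blade centre at (+0.5, +0.45) mm, upright, tip about 32 mm ahead of the TCP. Lock centre (517.1, -208.6), box yaw -0.061.

```bash
cat >> h.py <<'E'
YW=-0.061
def st(tag=''):
    R=np.array(status.read_tool_rot());print(tag,'p',np.round(status.read_ee_pos(),2),'yaw',round(float(np.arctan2(-R[0,1],R[1,1])),4),'F',np.round(status.read_force(),1),'M',np.round(status.read_moment(),3),'gap',round(float(status.read_finger_gap()),2),'t',round(float(status.read_clock()),2))
E
python3 - <<'E'
from h import *
t=np.array([517.55,-209.1,145]);bot.movel(t,rot(YW),speed=100);bot.pause(0.3);st('above')
t[2]=138;bot.movel(t,speed=40);bot.pause(.2);st('138')
t[2]=127;g=bot.movel(t,speed=20,guard=6);st(g)
E
```

```text
above p [ 517.99 -209.34  145.77] yaw -0.061 F [ 0.7  0.3 -0.1] M [-0.036  0.017  0.01 ] gap 26.64 t 12.53
138 p [ 517.62 -209.14  138.06] yaw -0.061 F [0.7 0.8 0.6] M [0.027 0.004 0.015] gap 26.45 t 13.06
False p [ 517.56 -209.1   126.94] yaw -0.0611 F [ 0.   0.  -0.3] M [ 0.015 -0.027  0.002] gap 26.89 t 13.76
```

```bash
python3 - <<'E'
from h import *
c=np.array([517.55,-209.1,127]);ux=np.array([np.cos(YW),np.sin(YW),0])
i=0
while c[2]>105.9:
    c[2]-=1.5;i+=1
    g=bot.movel(c,speed=20,guard=22)
    s=0.7 if i%2 else -0.7
    bot.movel(c+s*ux,speed=30);bot.movel(c-s*ux,speed=30);bot.movel(c,speed=30)
    p=status.read_ee_pos();print(round(c[2],1),g,np.round(p,2),np.round(status.read_force(),1))
    if g: break
st()
E
```

```text
125.5 False [ 517.51 -209.06  125.47] [ 1.   0.3 -0.2]
124.0 False [ 517.62 -209.11  124.05] [ 0.8  0.6 -1.8]
122.5 False [ 517.54 -209.09  122.52] [ 2.1  0.9 -0.3]
121.0 False [ 517.54 -209.06  121.01] [ 1.7  0.3 -0.3]
119.5 False [ 517.59 -209.13  119.54] [ 0.9 -0.6  0.3]
118.0 False [ 517.49 -209.09  117.93] [-0.4 -0.7  1.7]
116.5 False [ 517.5  -209.02  116.39] [ 1.6  0.2 -0.5]
115.0 False [ 517.58 -209.16  115.02] [ 1.3 -0.8  0.3]
113.5 False [ 517.51 -209.08  113.43] [ 1.8 -1.5 -1.1]
112.0 False [ 517.57 -209.1   112.02] [ 1.  -0.8  0.8]
110.5 False [ 517.64 -209.21  110.83] [-0.2 -0.5  4.4]
109.0 False [ 517.46 -209.18  108.85] [ 1.8 -2.5  0.1]
107.5 False [ 517.52 -208.94  107.45] [ 1.7 -1.   0.9]
106.0 False [ 517.52 -209.1   105.95] [1.2 0.4 0.8]
104.5 False [ 517.66 -209.16  105.47] [-1.7  0.6  7.9]
 p [ 517.66 -209.16  105.47] yaw -0.0609 F [-1.7  0.6  7.9] M [ 0.075  0.297 -0.019] gap 26.14 t 28.76
```

```bash
python3 - <<'E'
from h import *
c=np.array([517.55,-209.1,104.0]);set_gripper(20,100)
bot.movel(c,speed=10,guard=25);bot.pause(.2);st('push')
off=np.array([0.5,0.45,0]);ax=c+rot(YW)@off
t0=status.read_clock()
for a in np.linspace(0,1.0,5)[1:]:
    R=rot(YW-a);bot.move_ptp(ax-R@off,R);st('%.2f'%a)
E
```

```text
push p [ 517.75 -209.16  105.57] yaw -0.061 F [-2.8  1.7  9.5] M [0.188 0.472 0.052] gap 26.23 t 29.43
0.25 p [ 517.82 -209.21  105.53] yaw -0.3113 F [-2.   1.  10.1] M [0.261 0.32  0.053] gap 26.38 t 29.77
0.50 p [ 517.91 -209.26  105.59] yaw -0.5612 F [-1.   1.6  9.7] M [0.261 0.257 0.069] gap 26.16 t 30.12
0.75 p [ 517.97 -209.3   105.59] yaw -0.8112 F [-0.9  1.2  8.8] M [0.265 0.142 0.064] gap 26.06 t 30.48
1.00 p [ 518.01 -209.35  105.59] yaw -1.0613 F [0.2 0.7 8.9] M [ 0.201 -0.007  0.049] gap 25.99 t 30.82
```

```bash
python3 - <<'E'
from h import *
c=np.array([517.55,-209.1,104.0])
off=np.array([0.5,0.45,0]);ax=c+rot(YW)@off
for a in (1.25,1.5,1.65,1.75):
    R=rot(YW-a);bot.move_ptp(ax-R@off,R);st('%.2f'%a)
bot.pause(.3);st()
c1=cap('wrist','w_t');cap('top','top1');s=cap('scene','scene1');crop(s,90,110,290,270,4,'scene1_c')
cv2.imwrite('pics/w_t_b.png',cv2.resize(c1['frame'][:,:,::-1],None,fx=1.5,fy=1.5))
print(status.read_clock())
a=cloud(dict(np.load('pics/scene0.npz')));b=cloud(s)
for p in ((178,177),(190,188),(160,200),(150,205),(200,196),(217,189)): print(p,a[p[1],p[0]].round(1),b[p[1],p[0]].round(1))
E
```

```text
1.25 p [ 518.06 -209.4   105.62] yaw -1.3112 F [0.7 1.2 8.5] M [ 0.18  -0.079  0.067] gap 26.37 t 31.18
1.50 p [ 518.07 -209.48  105.61] yaw -1.5612 F [ 1.  -0.4  7.3] M [ 0.016 -0.188  0.036] gap 26.09 t 31.52
1.65 p [ 518.07 -209.52  105.6 ] yaw -1.7113 F [ 0.5 -0.4  7.9] M [ 0.043 -0.206  0.056] gap 25.72 t 31.79
1.75 p [ 518.09 -209.55  105.62] yaw -1.8111 F [0.7 0.  6.7] M [-0.013 -0.202  0.088] gap 25.97 t 32.04
 p [ 518.1  -209.56  105.62] yaw -1.8108 F [0.9 0.8 7. ] M [-0.05  -0.25   0.098] gap 26.15 t 32.34
32.4917
(178, 177) [ 564.5 -213.3   95. ] [ 571.1 -206.5  106.7]
(190, 188) [ 577.8 -165.3   94.8] [ 583.7 -159.6  105.6]
(160, 200) [ 647.5 -208.8   94.3] [ 650.3 -205.4  100.4]
(150, 205) [ 673.8 -219.4   97. ] [ 674.3 -218.7   98.2]
(200, 196) [ 584.7 -129.3   93.3] [ 589.6 -124.9  102.5]
(217, 189) [ 542.6 -104.9   91.4] [ 542.1 -105.3   90.6]
```

View pics/w_t_b.png

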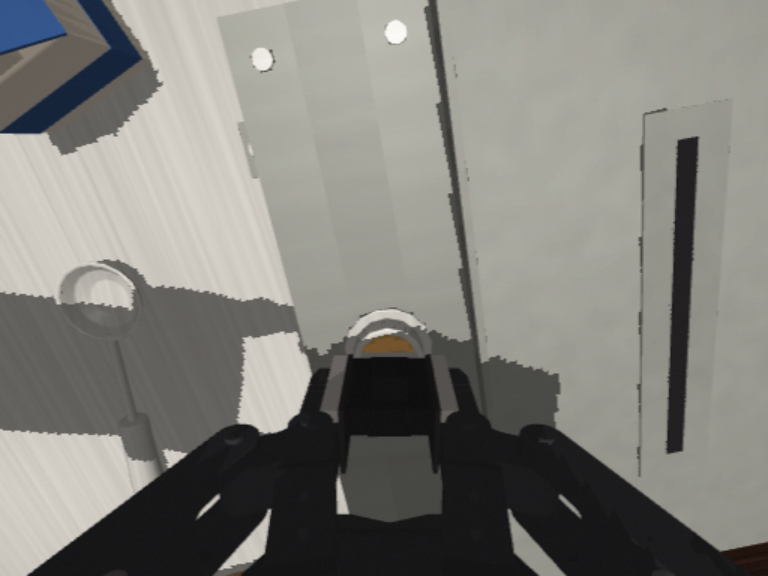

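View pics/scene1.png

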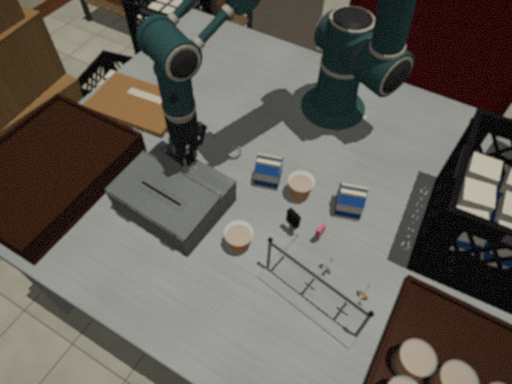

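View pics/top1.png

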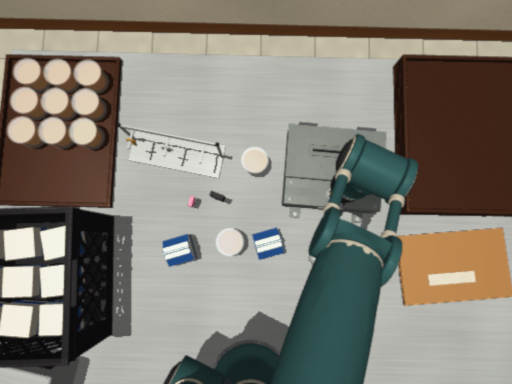

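```bash
cat > lid.py <<'E'
from h import *
def lid(f):
    W=cloud(dict(np.load(f'pics/{f}.npz')));q=W[165:225,115:205].reshape(-1,3)
    th=-0.061;o=np.array([517.1,-208.6,0]);B=np.stack([[np.cos(th),np.sin(th),0],[-np.sin(th),np.cos(th),0],[0,0,1]],1)
    l=(q-o)@B;m=(l[:,0]>55)&(l[:,0]<165)&(np.abs(l[:,1])<115)&(l[:,2]>85)&(l[:,2]<125);l=l[m]
    for _ in range(4):
        k=np.polyfit(l[:,0],l[:,2],1);l=l[np.abs(l[:,2]-np.polyval(k,l[:,0]))<4]
    return k,len(l)
E
python3 - <<'E'
from lid import *
a,b=lid('scene0'),lid('scene1');print(a,b,'lid rad',np.arctan(b[0][0])-np.arctan(a[0][0]))
c=np.array([517.55,-209.1,104.0]);off=np.array([0.5,0.45,0]);ax=c+rot(YW)@off
R=rot(YW-1.79);bot.move_ptp(ax-R@off,R);bot.pause(.4);st()
w=cap('wrist','w_t2');P=np.array(status.read_ee_pos());Rt=np.array(status.read_tool_rot());s=cap('scene','scene2');L=(cloud(w)-P)@Rt
m=(np.abs(L[...,0])<6)&(np.abs(L[...,1])<11)&(L[...,2]<-20)&(L[...,2]>-45);print('headtop tool z',np.median(L[m][:,2]),m.sum())
b=lid('scene2');print(b,'lid',np.arctan(b[0][0])-np.arctan(a[0][0]))
W=cloud(w);f=w['frame'].astype(int);br=(f[...,0]-f[...,2]>40)&(W[...,2]>92)&(W[...,2]<112);br[:200]=0;br[250:]=0;br[:,:220]=0;br[:,300:]=0;print('brass',W[br].mean(0).round(1),br.sum())
crop(w,205,190,315,270,7,'w_t2c')
E
```

```text
(array([1.84462890e-03, 9.49269739e+01]), 2976) (array([-7.08053488e-02,  1.08431471e+02]), 3067) lid rad -0.07253200512286925
 p [ 518.06 -209.54  105.61] yaw -1.8508 F [ 0.9 -0.8  7. ] M [-0.004 -0.241  0.065] gap 26.18 t 33.14
headtop tool z -35.50911207041233 1342
(array([-7.35930614e-02,  1.08902985e+02]), 3057) lid -0.0753052597309871
brass [ 519.4 -202.5  101.6] 293
```

View pics/w_t2c.png

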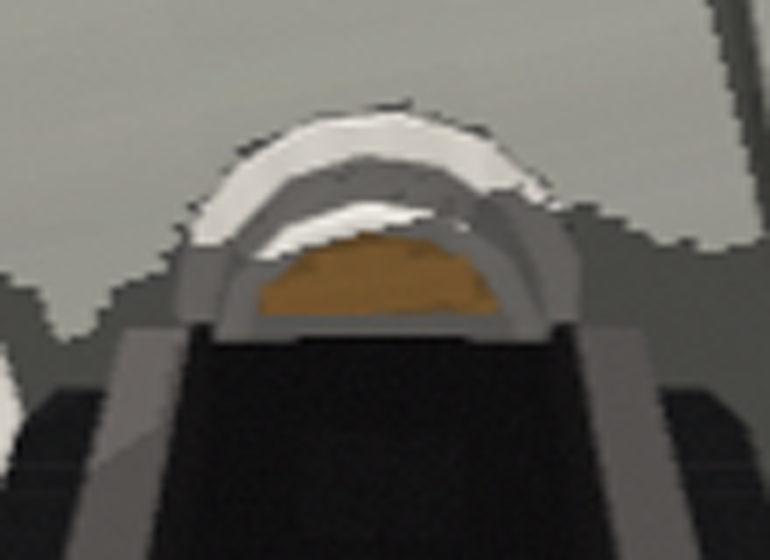

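```bash
python3 - <<'E'
from h import *
st();hand_in();st()
E
```

```text
p [ 518.06 -209.53  105.61] yaw -1.8508 F [ 0.6 -0.9  6.8] M [-0.03  -0.183  0.101] gap 26.23 t 33.24
the job is handed in; nothing more can be done
the job is handed in; nothing more can be done
```

I took the black square-headed key off the rail's -y hook and pushed it fully home in the lock with small wiggles. I then turned it clockwise past a quarter turn and handed in at 33.2 s, with the gripper still holding it.

**Last checks**
- **Key home:** the shoulder rests on the plug under a push of about 7 N. The head top measures 141.1 mm, against 142 mm expected when home.
- **Turn:** the key was turned 1.79 rad. The lid has risen 0.075 rad, which puts the plug at about 1.67 rad, past the quarter turn of 1.57.
- **Grip:** effort was set to 100 N, and the finger gap is 26.2 mm. That reads below the 28 mm head, but the key did not slip.
- **Surroundings:** in the pictures taken after turning, the other two keys still hang, and the cups and cartons look unmoved. The arm partly hid the spoon, which was on neither path.

**What disagreed**
- **First grasp:** it failed because the fingertips stood about 26 mm farther back than the stated 17 mm. The pads closed above the head and shifted the key 2–3 mm on its hook. I saw this in the wrist depth image, reopened, lowered the gripper and regripped.

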